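Full tin from the display row

ROBOT

A 6-joint arm with a two-finger parallel gripper is mounted at the origin on the work surface. World frame = base frame: x ahead of the robot, y to its left, z up, the work surface at z = 0. Lengths are in m, angles in rad, forces in N, time in s.
With the tool pointing down it reaches from about 0.3 to 0.775 m from the base axis. Payload 14.6 kg.
Tool frame: the origin (TCP) lies midway between the tips of the shut fingers; the grasp point (between the pads) lies 19 mm behind it (ctrl.tcp_to_grasp is the z of the grasp point in the tool frame, in m); z points along the fingers, y is the line along which they close (so a half turn about z gives the same grasp; the last joint's range is limited). The gripper opens to 94 mm and grips with 3 to 60 N. Pads are 16 mm wide; open, the fingers measure 119 mm over their backs; the gripper's body (75 mm by 177 mm) begins 78 mm behind the grasp point.
Start: joints at [1.204, 0.3, 1.521, -0, 1.321, -0.067], TCP at [0.162, 0.525, 0.205] pointing down, gripper open.
Joint ranges: [-3.03, 3.03], [-0.79, 2.21], [0.23, 2.52], [-1.04, 4.18], [0, 3.07], [-2.55, 2.55]. Speed limits (rad/s): [2.22, 2.22, 2.57, 3.14, 3.14, 3.14].

INTERFACE

Orientations are given as [roll, pitch, yaw] about the fixed x, y, z axes, in that order (R = Rz(yaw) Ry(pitch) Rx(roll)).
In Python, from station import monitor, camera, ctrl gives the robot as it stands.
- The arm moves only by the tool apply_moves, never from a script. Its argument "plan" is one flat list of numbers, 4 for each row, row after row: the shift along the tool's x, y, z in mm, then the turn about the tool's z in rad. In form: [dx, dy, dz, spin, dx, dy, dz, spin, ...]. A call has 1 to 20 rows; each row shifts and turns the commanded pose from where the row before left it, along the tool's axes as they then stand; what a row does not reach is not made up. A row lasts 1/10 s, in which the tool goes at most 50 mm and 8.59 degrees, less where a joint would pass 70% of its speed; a pose out of reach is approached as far as the arm can. A call is refused whole if a number of a shift passes 50 or a number of a turn 0.15, either way. A call with a gripper value outside its range is refused whole. "hand" is the gripper command: -1 is shut, 1 is fully open, values between are in proportion, set as the call begins (left out, the last holds). The fingers move at their own pace and stop on an object; "squeeze" is the grip in N (left out, the last holds). Time passes only in rows, so rows that do not move let the fingers close. It gives the time, the measured TCP pose, the force, the opening and the grip force at its end, in the units of the state.
- monitor.get_obs(): the state, without advancing time (a new reading comes with each control period).
- camera(name): name is "scene" or "top" or "wrist"; returns a dict with "image" (384x512x3 uint8, red, green, blue), "range_z" (384x512 float32, m along the optical axis (not along the pixel's ray), 0 where there is no reading), "mtx" (3x3 intrinsics, pixels), "distortion" ([k1, k2, p1, p2, k3] as OpenCV has them; the pictures are not rectified), "rvec" (rotation vector, rad) and "tvec" (3), from world to camera coordinates, as OpenCV has them. Camera axes: x right, y down, z forward; pixel columns grow to the right and rows downward; lengths in m; the calibration is good to about 2 mm. A picture is of the moment at which its call begins.
- ctrl.hand_in(): hands the job in; it is judged then, once.
The state is a dict: "time_s": time; "qpos": joint angles; "joint_vel": joint speeds; "tau": joint torques, N m; "ee_pos": TCP position; "eef_rot": TCP orientation; "force": force on the tool from outside, world axes, zero at the start; "moment": the same for the moment, N m; "grip_width": finger opening in m; "grip_force": force on a finger pad.
Only numpy, scipy, OpenCV 4.12 (cv2) and the standard library are available. Lean on these libraries where they do the work, as an engineer would, in place of code of your own. Each camera call takes 0.05 s, during which the arm holds its last target. There are 200 camera calls.

TASK

Stand the three tins of drawing pins from the counter upright on the wooden display step, side by side in one straight row along the middle of its length, with gaps between neighbours of at most 2 cm, set down gently and let go. They look alike but one is full and the others part empty: find the heaviest by its feel in the hand and, once the row of three stands, pick that one up again and hold it upright at least 10 cm above the step's top, leaving the other two standing where they are in the row. Finish while still holding it up, gripped in the air and still; keep the tins from tipping over and leave everything else on the counter in its place.

Things in the scene. Friction and masses are not known exactly. Their poses are not given: they have to be found in the camera images.
- tin_a: closed round aluminium tin with lid and plain pale label, one of three that look alike: 56 mm across, 85 mm tall, standing on the counter (z = 0). Origin: centre of its underside, z up. Rigid, its load does not shift; grip it anywhere on its side. Two of the tins weigh 0.24 to 0.30 kg each, the third 0.49 to 0.61 kg; which one cannot be seen.
- tin_b: closed round aluminium tin with lid and plain pale label, one of three that look alike: 56 mm across, 85 mm tall, standing on the counter (z = 0). Origin: centre of its underside, z up. Rigid, its load does not shift; grip it anywhere on its side. Two of the tins weigh 0.24 to 0.30 kg each, the third 0.49 to 0.61 kg; which one cannot be seen.
- tin_c: closed round aluminium tin with lid and plain pale label, one of three that look alike: 56 mm across, 85 mm tall, standing on the counter (z = 0). Origin: centre of its underside, z up. Rigid, its load does not shift; grip it anywhere on its side. Two of the tins weigh 0.24 to 0.30 kg each, the third 0.49 to 0.61 kg; which one cannot be seen.
- step: low flat-topped display step of pale wood, fixed to the counter: 100 mm deep (its own x), 290 mm long (its own y), 30 mm high. Origin: centre of its underside, on the counter; z up, so its top is 30 mm above the origin. Its length runs across in front of the robot, turned up to 0.2 rad.
- ink: bystander: small ink jar, black cap, 38 mm across, 55 mm tall, standing between two of the tins' starting places. Origin: centre of its underside.
- eraser: bystander: white eraser in a card sleeve, 55 x 24 x 14 mm, lying between two of the tins' starting places. Origin: centre of its underside.
- tape: bystander: roll of paper tape lying flat, 90 mm across, 20 mm high, on the left. Origin: centre of its underside.
- sketchbook: bystander: black sketchbook lying flat, 148 x 105 x 16 mm, on the right. Origin: centre of its underside.
- paint1: bystander: white paint bottle, 52 mm across, 130 mm tall, to the left of the step. Origin: centre of its underside.
- paint2: bystander: second white paint bottle, 52 mm across, 130 mm tall, further left. Origin: centre of its underside.
- gluejar: bystander: squat amber glass jar with a black lid, 72 mm across, 50 mm tall, to the right of the step. Origin: centre of its underside.
Not all that is in view belongs to the job. Leave any purple look-alike of the tin_b alone. What is shaped like the tin_c but blue is not meant.

How it is judged:
By the outcome, as a careful person would: the job done as asked, in the order asked, and still so for the second after the job is handed in, while the arm keeps its last pose, push and grip.
It also fails if it takes over 67 s, if anything falls off the work surface, if the arm or the gripper's body presses on something with over 40 N, if the wrist force passes 120 N, or if a joint passes its speed limit or range.

## Working session

There is one attempt and no reset: what is moved stays moved. The work goes in short steps, Python scripts to look and compute and a tool call to move; the robot and the scene stay as the last step left them, time stands still between calls to the robot, and variables do not carry over. Pictures are saved under pics/ and viewed, at most 10 in all, crops included, and the job is handed in when it is done.

Besides the shell and the picture viewer there is one more tool, called after ">>>" as a command line: name --argument value ..., lists and objects as JSON in quotes. apply_moves: Moves the arm, as the interface text tells. Its arguments: {"type":"object","properties":{"plan":{"type":"array","items":{"type":"number"}},"hand":{"type":"number"},"squeeze":{"type":"number"}},"required":["plan"]}

```bash
mkdir -p pics; ls
python3 - <<'E'
from station import monitor,camera,ctrl
import cv2,numpy as np
o=monitor.get_obs();print(o, ctrl.tcp_to_grasp)
ims=[]
for n in("top","scene"):
    c=camera(n);np.savez(f"{n}.npz",**c);ims.append(c["image"][:,:,::-1]);print(n,c["mtx"].tolist(),c["distortion"],c["rvec"],c["tvec"])
    cv2.imwrite(f"pics/{n}0.png",ims[-1])
E
```

```text
pics
{'time_s': 0.0, 'qpos': array([ 1.20439176e+00,  3.00504285e-01,  1.52160017e+00, -2.37513806e-05,
        1.32070384e+00, -6.66121181e-02]), 'joint_vel': array([-0.00126254, -0.00165884,  0.00087797, -0.00136858,  0.00017689,
       -0.00024948]), 'tau': array([-8.47620668e-04, -5.31812525e+01, -3.52739668e+01,  7.07448763e-02,
        2.43707048e-02, -1.53810365e-04]), 'ee_pos': array([0.1623441 , 0.52520849, 0.20486006]), 'eef_rot': array([-3.14037817e+00, -5.79627054e-05,  2.84180606e+00]), 'force': array([ 0.21793692, -0.19064497, -0.12606306]), 'moment': array([0.06097522, 0.02926653, 0.00828382]), 'grip_force': 0.0, 'grip_width': 0.09389652551576244} -0.0188
top [[373.3860827613495, 0.0, 254.1329612866897], [0.0, 373.3860827613495, 188.049709214998], [0.0, 0.0, 1.0]] [0.00500541 0.         0.         0.         0.        ] [ 2.16798358 -2.1940539   0.07460142] [0.02564466 0.51794994 1.03552395]
scene [[429.94099489097425, 0.0, 257.82010736635146], [0.0, 429.94099489097425, 189.68705179011118], [0.0, 0.0, 1.0]] [-0.09215452  0.          0.          0.          0.        ] [ 2.06198716  1.5532688  -0.49218998] [-0.16116874 -0.35265337  1.59827045]
```

View pics/top0.png

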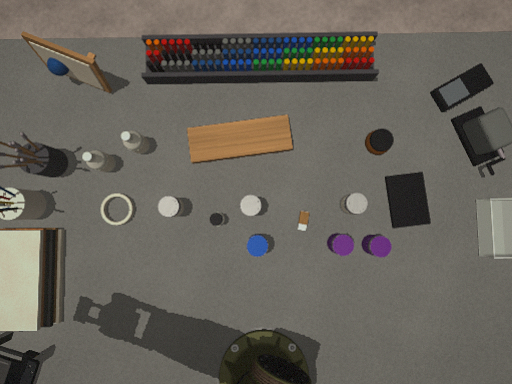

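View pics/scene0.png

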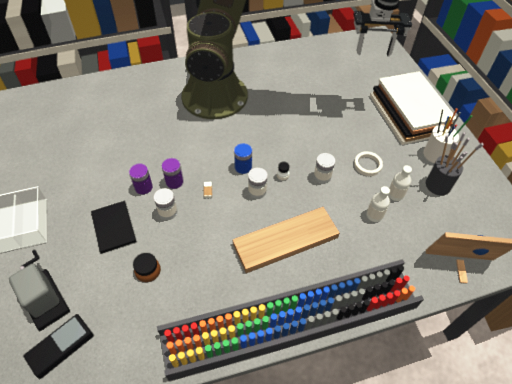

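Top view candidates: pale tins at (169,207), (251,206) and (357,204). Look-alikes are blue (258,245) and purple (342,244), (378,246). White paint bottles are at (132,140) and (95,160). The step is at (240,138), the ink jar at (216,219), and the eraser at (303,220). I choose the three pale ones and will check them in a crop.

```bash
cat > h.py <<'E'
import cv2,numpy as np
def cast(c,px,z):
    px=np.array(px,float).reshape(-1,1,2)
    n=cv2.undistortPoints(px,c["mtx"],c["distortion"])[:,0]
    R=cv2.Rodrigues(c["rvec"])[0];t=np.ravel(c["tvec"]);o=-R.T@t
    d=np.c_[n,np.ones(len(n))]@R
    return o+d*((z-o[2])/d[:,2])[:,None]
def cloud(c):
    h,w=c["range_z"].shape
    v,u=np.mgrid[:h,:w];px=np.stack([u,v],-1).reshape(-1,1,2).astype(float)
    n=cv2.undistortPoints(px,c["mtx"],c["distortion"])[:,0]
    R=cv2.Rodrigues(c["rvec"])[0];t=np.ravel(c["tvec"])
    z=c["range_z"].reshape(-1,1)
    return ((np.c_[n,np.ones(len(n))]*z-t)@R).reshape(h,w,3)
E
python3 - <<'E'
from h import *
c=dict(np.load("top.npz"));P=cloud(c)
print("tops",[P[y,x].round(3).tolist() for x,y in((169,207),(251,206),(357,204),(240,138))])
for x,y in((169,207),(251,206),(357,204),(258,245),(342,244),(378,246),(216,219),(132,140),(95,160),(379,140)):
    z0=P[y,x,2]
    m=(abs(P[...,2]-z0)<.008).astype('uint8'); n,l,s,ce=cv2.connectedComponentsWithStats(m)
    k=l[y,x]; q=np.argwhere(l==k)[:,::-1]
    (cc,r)=cv2.minEnclosingCircle(q.astype(np.float32)); print((x,y),z0.round(3),cast(c,[cc],z0).round(4)[0,:2],ce[k].round(1),cast(c,[ce[k]],z0).round(4)[0,:2],s[k])
hsv=cv2.cvtColor(c["image"],cv2.COLOR_RGB2HSV)
m=((hsv[...,1]>90)&(hsv[...,0]>5)&(hsv[...,0]<25)).astype('uint8');m[:90]=0
n,l,s,ce=cv2.connectedComponentsWithStats(m);k=l[138,240];q=np.argwhere(l==k)[:,::-1].astype(float)
w=cast(c,q,.03)[:,:2].astype(np.float32);r=cv2.minAreaRect(w);print("step",r,w.mean(0),s[k])
im=c["image"][180:270,140:400,::-1];cv2.imwrite("pics/crop.png",cv2.resize(im,None,fx=3,fy=3,interpolation=2))
E
```

```text
tops [[0.466, 0.244, 0.086], [0.466, 0.028, 0.084], [0.468, -0.251, 0.086], [0.659, 0.058, 0.031]]
(169, 207) 0.086 [0.4672 0.2451] [168.6 206.5] [0.4671 0.2452] [158 196  22  22 369]
(251, 206) 0.084 [0.4677 0.0293] [250.5 205.3] [0.468  0.0293] [240 195  22  22 361]
(357, 204) 0.086 [ 0.4687 -0.2495] [356.5 203.4] [ 0.4696 -0.25  ] [346 193  22  22 373]
(258, 245) 0.082 [0.3611 0.013 ] [257.1 246. ] [0.361  0.0132] [247 236  21  21 363]
(342, 244) 0.082 [ 0.361 -0.212] [342.9 245.1] [ 0.3607 -0.2118] [332 235  23  22 382]
(378, 246) 0.086 [ 0.3568 -0.3082] [380.4 246.5] [ 0.3565 -0.3084] [370 236  22  22 386]
(216, 219) 0.055 [0.4318 0.1237] [216.  219.3] [0.4318 0.1238] [210 213  13  13 130]
(132, 140) 0.108 [0.6469 0.3435] [131.6 139. ] [0.6443 0.3379] [127 134   8   9  23]
(95, 160) 0.099 [0.5941 0.4407] [ 94.5 159.3] [0.5934 0.4381] [ 87 152  14  15  91]
(379, 140) 0.051 [ 0.6456 -0.3342] [381.8 139.8] [ 0.645  -0.3345] [370 129  24  23 414]
step ((0.6580121517181396, 0.05942968279123306), (0.1037193164229393, 0.2892542779445648), 6.968691825866699) [0.6581072  0.05947651] [ 187  115  106   48 3694]
```

View pics/crop.png

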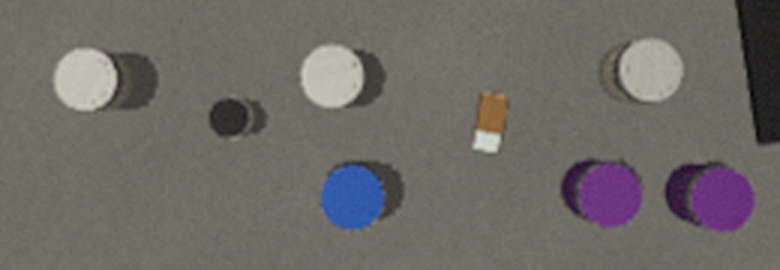

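The crop shows three pale-lidded tins at crop (86,79), (332,76) and (650,70), with blue at (352,197) and purple at (610,194), (722,198) clearly different. I'll turn the tool to the step's axes (yaw ≈ 1.69) and go above the left tin.

>>> apply_moves --plan '[0,0,0,0.14,0,0,0,0.144,0,0,0,0.144,0,0,0,0.144,0,0,0,0.144,0,0,0,0.144,0,0,0,0.144,0,0,0,0.144,-26,22.4,0,0,-26,22.4,0,0,-26,22.4,0,0,-26,22.4,0,0,-26,22.4,0,0,-26,22.4,0,0,-26,22.4,0,0,-26,22.4,0,0,-26,22.4,0,0,-26,22.4,0,0,-26,22.4,0,0,-26,22.4,0,0]' --hand 1 --squeeze 30

```text
time_s: 2.1
ee_pos: [0.4683, 0.2476, 0.2052]
eef_rot: [-3.141, 0.0, 1.694]
force: [-0.4, -0.4, 0.2]
grip_width: 0.0941
grip_force: 0.0
```

```bash
cat >> h.py <<'E'
A=.1216
ex=np.array([np.cos(A),np.sin(A)]);ey=np.array([-np.sin(A),np.cos(A)]);S=np.array([.658,.0595])
def tell(target):
    from station import monitor
    o=monitor.get_obs();p=o["ee_pos"];r=o["eef_rot"]
    d=np.array(target[:2])-p[:2];y=r[2]
    print("t",o["time_s"],"p",p.round(4),"rot",r.round(3),"F",o["force"].round(2),"w",round(o["grip_width"],4),"gf",round(o["grip_force"],1))
    print("tool dx %.1f dy %.1f"%(1000*(d@[np.cos(y),np.sin(y)]),1000*(d@[np.sin(y),-np.cos(y)])), "spin %.3f"%(y-np.pi/2-A), "q",o["qpos"].round(2))
def slot(s): return S+s*ey
E
python3 - <<'E'
from h import *
tell([.4672,.2452])
from station import camera
c=camera("wrist");np.savez("w.npz",**c);cv2.imwrite("pics/w1.png",c["image"][:,:,::-1])
E
```

```text
t 2.1 p [0.4683 0.2476 0.2052] rot [-3.141  0.     1.694] F [-0.35 -0.43  0.23] w 0.0941 gf 0.0
tool dx -2.3 dy -1.4 spin 0.001 q [0.42 0.26 1.58 0.   1.31 0.29]
```

View pics/w1.png

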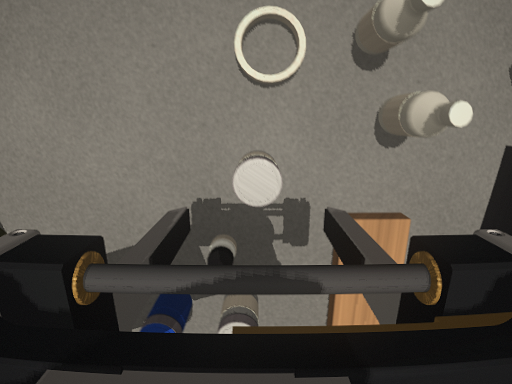

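The wrist view shows the tin's lid at (257,181), midway between the fingers. The step is on the right and the ink jar lies behind at (222,250). Descending.

>>> apply_moves --plan '[-2.3,-1.4,15,0,0,0,25,0,0,0,25,0,0,0,25,0,0,0,25,0,0,0,25,0,0,0,20,0,0,0,13,0,0,0,0,0]'

```text
time_s: 3.05
ee_pos: [0.4655, 0.246, 0.031]
eef_rot: [-3.139, 0.001, 1.694]
force: [-0.1, 0.1, -0.0]
grip_width: 0.0942
grip_force: 0.0
```

>>> apply_moves --plan '[0,0,0,0,0,0,0,0,0,0,0,0,0,0,0,0,0,0,0,0,0,0,0,0,0,0,0,0,0,0,0,0]' --hand -1

```text
time_s: 3.85
ee_pos: [0.4667, 0.2465, 0.0328]
eef_rot: [3.141, -0.0, 1.694]
force: [1.1, 0.0, 4.9]
grip_width: 0.0561
grip_force: 30.0
```

>>> apply_moves --plan '[0,0,-5,0,0,0,-15,0,0,0,-20,0,0,0,-20,0,0,0,-10,0,0,0,0,0,0,0,0,0,0,0,0,0,0,0,0,0,0,0,0,0]'

```text
time_s: 4.85
ee_pos: [0.4662, 0.2462, 0.1019]
eef_rot: [-3.141, 0.0, 1.694]
force: [-0.7, -0.3, -3.1]
grip_width: 0.0557
grip_force: 30.0
```

Run:
```python
from h import *
tell(slot(.066))
```

```text
t 4.85 p [0.4662 0.2462 0.1019] rot [-3.141  0.     1.694] F [-0.69 -0.29 -3.08] w 0.0557 gf 30.0
tool dx -142.9 dy 167.6 spin 0.001 q [ 0.42  0.36  1.7  -0.    1.08  0.29]
```

>>> apply_moves --plan '[-7,8,0,0,-14,16,0,0,-16,20,0,0,-20,23,0,0,-20,23,0,0,-20,23,0,0,-18,21,0,0,-14,17,0,0,-9,11,0,0,-5,6,0,0,0,0,0,0,0,0,0,0,0,0,0,0]'

```text
time_s: 6.15
ee_pos: [0.6502, 0.1255, 0.1026]
eef_rot: [-3.142, -0.0, 1.694]
force: [0.1, 0.8, -2.3]
grip_width: 0.0558
grip_force: 30.0
```

Run:
```python
from h import *
tell(slot(.066))
from station import camera
c=camera("top");np.savez("top2.npz",**c);cv2.imwrite("pics/t2.png",cv2.resize(c["image"][80:260,100:400,::-1],None,fx=2.5,fy=2.5))
```

```text
t 6.15 p [0.6502 0.1255 0.1026] rot [-3.142 -0.     1.694] F [ 0.11  0.76 -2.35] w 0.0558 gf 30.0
tool dx -0.4 dy -0.3 spin 0.002 q [0.14 0.64 1.27 0.   1.23 0.01]
```

View pics/t2.png

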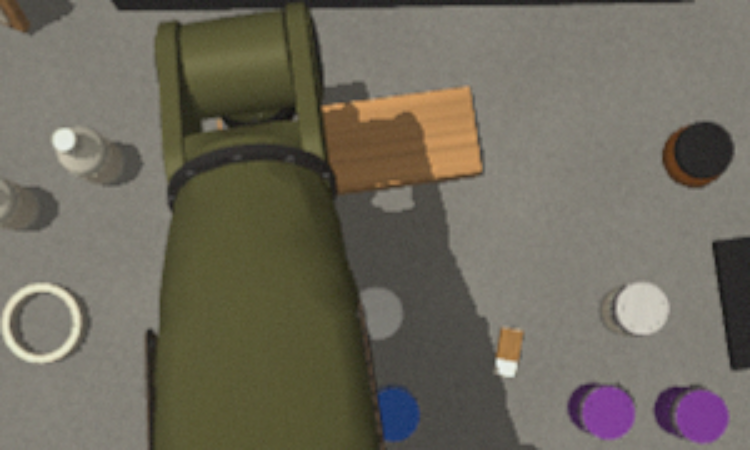

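The view shows only the forearm covering the left half of the step. Everything else is undisturbed. Lowering gently.

>>> apply_moves --plan '[0,0,8,0,0,0,12,0,0,0,9,0,0,0,4,0,0,0,2,0,0,0,1,0,0,0,1,0,0,0,1,0,0,0,0,0,0,0,0,0,0,0,0,0]'

```text
time_s: 7.3
ee_pos: [0.6507, 0.125, 0.0646]
eef_rot: [3.141, 0.0, 1.694]
force: [-0.5, -0.1, -2.6]
grip_width: 0.0558
grip_force: 30.0
```

>>> apply_moves --plan '[0,0,1,0,0,0,0.5,0,0,0,0,0,0,0,0,0]'

```text
time_s: 7.7
ee_pos: [0.6506, 0.125, 0.0629]
eef_rot: [-3.142, 0.0, 1.694]
force: [-0.3, 0.4, -2.8]
grip_width: 0.056
grip_force: 30.0
```

>>> apply_moves --plan '[0,0,0.5,0,0,0,0.5,0,0,0,0,0,0,0,0,0]'

```text
time_s: 8.1
ee_pos: [0.6507, 0.125, 0.0628]
eef_rot: [3.141, 0.0, 1.694]
force: [-3.7, -1.2, 5.5]
grip_width: 0.0557
grip_force: 30.0
```

Contact felt. Release and rise.

>>> apply_moves --plan '[0,0,-0.5,0,0,0,0,0]'

```text
time_s: 8.3
ee_pos: [0.6507, 0.125, 0.0629]
eef_rot: [3.141, 0.0, 1.694]
force: [-3.2, -0.2, 4.2]
grip_width: 0.0555
grip_force: 30.0
```

>>> apply_moves --plan '[0,0,0,0,0,0,0,0,0,0,0,0,0,0,0,0,0,0,0,0,0,0,-10,0,0,0,-25,0,0,0,-30,0,0,0,-30,0,0,0,-15,0,0,0,0,0,0,0,0,0]' --hand 1

```text
time_s: 9.5
ee_pos: [0.6503, 0.125, 0.1713]
eef_rot: [-3.14, -0.0, 1.694]
force: [0.1, -0.2, -0.5]
grip_width: 0.0942
grip_force: 0.0
```

Run:
```python
from h import *
tell([.4678,.0293])
from station import camera
c=camera("wrist");np.savez("w2.npz",**c);cv2.imwrite("pics/w2.png",c["image"][:,:,::-1])
```

```text
t 9.5 p [0.6503 0.125  0.1713] rot [-3.14  -0.     1.694] F [ 0.13 -0.19 -0.5 ] w 0.0942 gf 0.0
tool dx -72.6 dy -192.8 spin 0.001 q [0.13 0.58 1.2  0.   1.36 0.01]
```

View pics/w2.png

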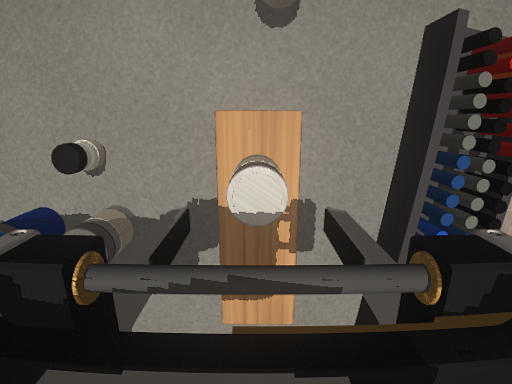

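The tin stands upright at (257,193), centred in the step's depth. On to the middle tin.

>>> apply_moves --plan '[-4,-11,0,0,-8,-20,0,0,-9,-25,0,0,-10,-26,0,0,-10,-26,0,0,-10,-26,0,0,-9,-25,0,0,-8,-20,0,0,-4.6,-13.8,0,0,0,0,0,0,0,0,0,0]' --hand 0.7

```text
time_s: 10.65
ee_pos: [0.4683, 0.0294, 0.1719]
eef_rot: [-3.141, -0.0, 1.694]
force: [0.2, -1.3, 0.5]
grip_width: 0.0799
grip_force: 0.0
```

Run:
```python
from h import *
from station import camera
tell([.4678,.0293])
c=camera("wrist");P=cloud(c)
m=((abs(P[...,2]-.085)<.006)&(np.hypot(P[...,0]-.4678,P[...,1]-.0293)<.045)).astype('uint8');m[260:]=0
q=np.argwhere(m)[:,::-1];(cc,r)=cv2.minEnclosingCircle(q.astype(np.float32));print(len(q),cc,r,cast(c,[cc],.085))
```

```text
t 10.65 p [0.4683 0.0294 0.1719] rot [-3.141 -0.     1.694] F [ 0.16 -1.28  0.48] w 0.0799 gf 0.0
tool dx -0.1 dy -0.6 spin 0.001 q [-0.02  0.15  1.78  0.    1.21 -0.14]
2399 (256.38031005859375, 187.6546173095703) 27.89729118347168 [[0.4682221  0.03018707 0.085     ]]
```

Agreement within 1 mm. Descend and grip, lift, and weigh.

>>> apply_moves --plan '[0,0,12,0,0,0,25,0,0,0,28,0,0,0,28,0,0,0,25,0,0,0,15,0,0,0,6,0,0,0,0,0]'

```text
time_s: 11.5
ee_pos: [0.4678, 0.0295, 0.0324]
eef_rot: [-3.14, -0.0, 1.694]
force: [-0.2, 1.0, 0.8]
grip_width: 0.0799
grip_force: 0.0
```

>>> apply_moves --plan '[0,0,0,0,0,0,0,0,0,0,0,0,0,0,0,0,0,0,0,0,0,0,0,0,0,0,0,0]' --hand -1

```text
time_s: 12.2
ee_pos: [0.4685, 0.0293, 0.034]
eef_rot: [3.141, 0.0, 1.694]
force: [-1.9, -0.1, 6.5]
grip_width: 0.0554
grip_force: 30.0
```

>>> apply_moves --plan '[0,0,-5,0,0,0,-15,0,0,0,-20,0,0,0,-20,0,0,0,-10,0,0,0,0,0,0,0,0,0,0,0,0,0,0,0,0,0,0,0,0,0]'

```text
time_s: 13.2
ee_pos: [0.468, 0.0293, 0.103]
eef_rot: [-3.141, -0.0, 1.694]
force: [-0.5, 0.6, -2.9]
grip_width: 0.0556
grip_force: 30.0
```

Run:
```python
from h import *
tell(slot(0))
```

```text
t 13.2 p [0.468  0.0293 0.103 ] rot [-3.141 -0.     1.694] F [-0.51  0.56 -2.94] w 0.0556 gf 30.0
tool dx 6.6 dy 192.3 spin 0.001 q [-0.02  0.24  1.86  0.    1.05 -0.14]
```

Also light (~0.29 kg). Carry it to the middle of the step.

>>> apply_moves --plan '[0.3,10,0,0,0.7,19,0,0,0.8,24,0,0,0.8,27,0,0,0.8,27,0,0,0.8,27,0,0,0.8,24,0,0,0.8,18,0,0,0.5,11,0,0,0.3,5.3,0,0,0,0,0,0,0,0,8,0,0,0,11,0,0,0,9,0,0,0,4,0,0,0,2,0,0,0,1,0,0,0,1,0,0,0,0,0,0,0,0,0]'

```text
time_s: 15.2
ee_pos: [0.6584, 0.0595, 0.0677]
eef_rot: [3.141, 0.0, 1.694]
force: [-0.4, 0.7, -4.1]
grip_width: 0.0555
grip_force: 30.0
```

Run:
```python
from h import *
tell(slot(0))
```

```text
t 15.2 p [0.6584 0.0595 0.0677] rot [3.141 0.    1.694] F [-0.37  0.7  -4.09] w 0.0555 gf 30.0
tool dx 0.1 dy -0.4 spin 0.001 q [ 0.03  0.67  1.3  -0.    1.16 -0.09]
```

>>> apply_moves --plan '[0,0,1,0,0,0,1,0,0,0,1,0,0,0,0,0,0,0,0,0]'

```text
time_s: 15.7
ee_pos: [0.6582, 0.0595, 0.0644]
eef_rot: [-3.142, 0.0, 1.694]
force: [-0.7, 0.3, -1.5]
grip_width: 0.0556
grip_force: 30.0
```

>>> apply_moves --plan '[0,0,0.5,0,0,0,0.3,0,0,0,0,0,0,0,0,0]'

```text
time_s: 16.1
ee_pos: [0.6583, 0.0595, 0.064]
eef_rot: [3.141, 0.0, 1.694]
force: [-3.0, -0.3, 4.1]
grip_width: 0.0554
grip_force: 30.0
```

>>> apply_moves --plan '[0,0,0,0,0,0,0,0,0,0,0,0,0,0,0,0,0,0,0,0,0,0,-10,0,0,0,-25,0,0,0,-30,0,0,0,-30,0,0,0,-15,0,0,0,0,0,0,0,0,0]' --hand 0.9

```text
time_s: 17.3
ee_pos: [0.6579, 0.0594, 0.1725]
eef_rot: [-3.14, -0.0, 1.694]
force: [0.5, -0.2, -0.8]
grip_width: 0.0894
grip_force: 0.0
```

Run:
```python
from h import *
tell([.4690,-.2498])
```

```text
t 17.3 p [0.6579 0.0594 0.1725] rot [-3.14  -0.     1.694] F [ 0.48 -0.17 -0.8 ] w 0.0894 gf 0.0
tool dx -283.7 dy -225.4 spin 0.001 q [ 0.03  0.58  1.21 -0.    1.36 -0.09]
```

>>> apply_moves --plan '[-11,-9,0,0,-20,-16,0,0,-24,-19,0,0,-25,-20,0,0,-25,-20,0,0,-25,-20,0,0,-25,-20,0,0,-25,-20,0,0,-25,-20,0,0,-25,-20,0,0,-24,-19,0,0,-18,-14,0,0,-8,-6,0,0,-3.7,-2.4,0,0,0,0,0,0,0,0,0,0]'

```text
time_s: 18.9
ee_pos: [0.4697, -0.249, 0.1733]
eef_rot: [-3.141, -0.0, 1.695]
force: [0.1, -0.0, 0.9]
grip_width: 0.0893
grip_force: 0.0
```

Run:
```python
from h import *
from station import camera
tell([.4690,-.2498])
c=camera("wrist");P=cloud(c)
m=((abs(P[...,2]-.085)<.006)&(np.hypot(P[...,0]-.469,P[...,1]+.2498)<.045)).astype('uint8');m[260:]=0
q=np.argwhere(m)[:,::-1];(cc,r)=cv2.minEnclosingCircle(q.astype(np.float32));print(len(q),cc,r,cast(c,[cc],.085))
```

```text
t 18.9 p [ 0.4697 -0.249   0.1733] rot [-3.141 -0.     1.695] F [ 0.09 -0.01  0.87] w 0.0893 gf 0.0
tool dx -0.7 dy -0.8 spin 0.002 q [-0.56  0.29  1.61  0.    1.24 -0.68]
2369 (256.5545349121094, 189.5) 27.66783332824707 [[ 0.47009308 -0.25046068  0.085     ]]
```

>>> apply_moves --plan '[-1,0,12,0,0,0,25,0,0,0,28,0,0,0,28,0,0,0,25,0,0,0,15,0,0,0,7,0,0,0,0,0]'

```text
time_s: 19.75
ee_pos: [0.4691, -0.2502, 0.0326]
eef_rot: [-3.14, -0.001, 1.694]
force: [-0.8, -0.5, 0.1]
grip_width: 0.0892
grip_force: 0.0
```

>>> apply_moves --plan '[0,0,0,0,0,0,0,0,0,0,0,0,0,0,0,0,0,0,0,0,0,0,0,0,0,0,0,0,0,0,0,0]' --hand -1 --squeeze 35

```text
time_s: 20.55
ee_pos: [0.4698, -0.2508, 0.034]
eef_rot: [3.141, 0.0, 1.694]
force: [1.1, 0.1, 5.7]
grip_width: 0.0557
grip_force: 35.0
```

>>> apply_moves --plan '[0,0,-5,0,0,0,-15,0,0,0,-20,0,0,0,-20,0,0,0,-10,0,0,0,0,0,0,0,0,0,0,0,0,0,0,0,0,0,0,0,0,0]'

```text
time_s: 21.55
ee_pos: [0.4693, -0.2506, 0.1031]
eef_rot: [-3.141, -0.001, 1.694]
force: [0.0, -0.2, -5.0]
grip_width: 0.0558
grip_force: 35.0
```

Run:
```python
from h import *
tell(slot(-.066))
```

```text
t 21.55 p [ 0.4693 -0.2506  0.1031] rot [-3.141e+00 -1.000e-03  1.694e+00] F [ 0.04 -0.19 -4.96] w 0.0558 gf 35.0
tool dx 218.6 dy 225.3 spin 0.001 q [-0.56  0.37  1.68 -0.    1.09 -0.68]
```

About 5 N against under 3 N for the others, so this is the heavy one. Carry it to the right slot.

>>> apply_moves --plan '[7,9,0,0,14,17,0,0,18,21,0,0,20,22,0,0,21,22,0,0,21,22,0,0,21,22,0,0,21,22,0,0,20,20,0,0,18,18,0,0,15,14,0,0,12,9,0,0,7,5,0,0,3.5,2.2,0,0,0,0,0,0,0,0,0,0]'

```text
time_s: 23.15
ee_pos: [0.6659, -0.0068, 0.1037]
eef_rot: [-3.141, 0.0, 1.693]
force: [0.2, -0.3, -5.5]
grip_width: 0.0557
grip_force: 35.0
```

Run:
```python
from h import *
tell(slot(-.066))
```

```text
t 23.15 p [ 0.6659 -0.0068  0.1037] rot [-3.141  0.     1.693] F [ 0.17 -0.34 -5.48] w 0.0557 gf 35.0
tool dx 0.8 dy 0.2 spin 0.001 q [-0.07  0.65  1.26 -0.    1.24 -0.19]
```

>>> apply_moves --plan '[0.8,0,8,0,0,0,12,0,0,0,9,0,0,0,4,0,0,0,2,0,0,0,1,0,0,0,1,0,0,0,1,0,0,0,0.5,0,0,0,0,0,0,0,0,0]'

```text
time_s: 24.25
ee_pos: [0.6661, -0.0055, 0.0653]
eef_rot: [3.141, 0.0, 1.694]
force: [-0.0, -0.0, -6.2]
grip_width: 0.0556
grip_force: 35.0
```

>>> apply_moves --plan '[0,0,0.5,0,0,0,0.5,0,0,0,0,0,0,0,0,0]'

```text
time_s: 24.65
ee_pos: [0.6661, -0.0055, 0.0641]
eef_rot: [-3.142, -0.0, 1.694]
force: [0.9, -0.0, -4.9]
grip_width: 0.0552
grip_force: 35.0
```

>>> apply_moves --plan '[0,0,0.5,0,0,0,0.3,0,0,0,0,0,0,0,0,0]'

```text
time_s: 25.05
ee_pos: [0.6661, -0.0054, 0.064]
eef_rot: [3.141, 0.0, 1.694]
force: [-5.0, 0.4, 5.6]
grip_width: 0.0553
grip_force: 35.0
```

>>> apply_moves --plan '[0,0,0,0,0,0,0,0,0,0,0,0,0,0,0,0,0,0,0,0,0,0,-10,0,0,0,-25,0,0,0,-30,0,0,0,-30,0,0,0,-15,0,0,0,0,0,0,0,0,0,0,0,0,0,0,0,0,0]' --hand 0.9

```text
time_s: 26.45
ee_pos: [0.6657, -0.0054, 0.1719]
eef_rot: [-3.139, -0.0, 1.694]
force: [-0.0, -0.7, 0.3]
grip_width: 0.0892
grip_force: 0.0
```

Run:
```python
from h import *
from station import camera
tell(slot(-.066))
c=camera("wrist");P=cloud(c);m=((abs(P[...,2]-.115)<.006)).astype('uint8')
for s in(-.066,0,.066):
    t=slot(s);k=m*(np.hypot(P[...,0]-t[0],P[...,1]-t[1])<.034);q=np.argwhere(k)[:,::-1]
    if len(q)>50:
        cc,r=cv2.minEnclosingCircle(q.astype(np.float32));w=cast(c,[cc],.115)[0,:2]-S;print(s,len(q),cc,r,"row",w@ey,"depth",w@ex)
c=camera("scene");P=cloud(c);np.savez("s3.npz",**c)
for s in(-.066,0,.066):
    t=slot(s);k=(abs(P[...,2]-.115)<.006)&(np.hypot(P[...,0]-t[0],P[...,1]-t[1])<.034);
    if k.sum()>20: w=P[k].mean(0)[:2]-S;print("scene",s,k.sum(),w@ey,w@ex)
cv2.imwrite("pics/s3.png",cv2.resize(c["image"][120:320,120:420,::-1],None,fx=2.5,fy=2.5))
```

```text
t 26.45 p [ 0.6657 -0.0054  0.1719] rot [-3.139 -0.     1.694] F [-0.02 -0.69  0.35] w 0.0892 gf 0.0
tool dx -0.6 dy 0.3 spin 0.001 q [-0.06  0.59  1.19  0.    1.37 -0.19]
-0.066 2990 (257.1068420410156, 196.13470458984375) 31.180130004882812 row -0.06490210279011754 depth 0.00030347921827437573
0 3567 (257.2313232421875, 121.21664428710938) 34.11835479736328 row 0.000859268078817771 depth 0.00030773766471894464
0.066 4112 (258.96636962890625, 38.504486083984375) 37.83197784423828 row 0.06611921361765352 depth 0.0015978371514117126
scene -0.066 258 -0.07429167791063879 0.002028016729994064
scene 0 201 -0.002431094192146432 0.011074461419116128
scene 0.066 299 0.06312738814678184 0.0019359213106109217
```

View pics/s3.png

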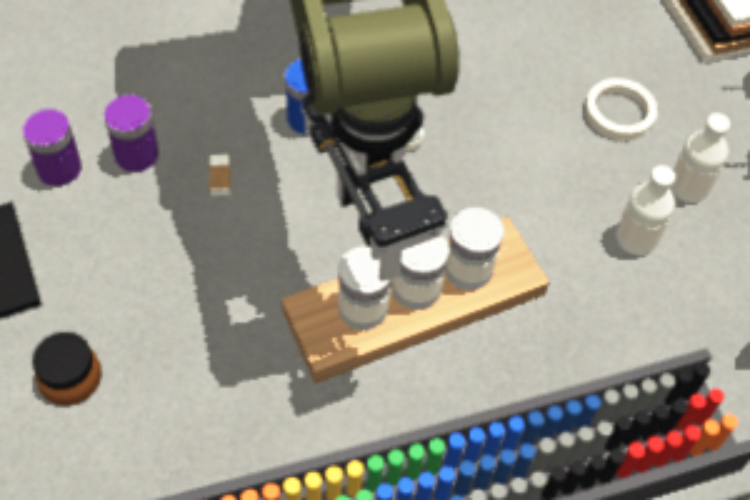

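The three tins stand in a straight row on the step, at crop (363,285), (420,265) and (475,245), with gaps of about 9 mm, and the gripper is clear. Now pick up the heavy right-hand one again.

>>> apply_moves --plan '[0,0,12,0,0,0,22,0,0,0,25,0,0,0,24,0,0,0,15,0,0,0,6,0,0,0,3,0,0,0,0,0,0,0,0,0]'

```text
time_s: 27.45
ee_pos: [0.6665, -0.0055, 0.0674]
eef_rot: [3.14, 0.0, 1.694]
force: [-0.5, 0.7, -0.1]
grip_width: 0.0892
grip_force: 0.0
```

>>> apply_moves --plan '[0,0,0,0,0,0,0,0,0,0,0,0,0,0,0,0,0,0,0,0,0,0,0,0,0,0,0,0,0,0,0,0]' --hand -1

```text
time_s: 28.25
ee_pos: [0.6661, -0.0055, 0.0664]
eef_rot: [3.141, 0.0, 1.694]
force: [0.2, 0.8, 0.0]
grip_width: 0.0555
grip_force: 35.0
```

>>> apply_moves --plan '[0,0,-4,0,0,0,-8,0,0,0,-13,0,0,0,-18,0,0,0,-20,0,0,0,-20,0,0,0,-20,0,0,0,-17,0,0,0,-12,0,0,0,-8,0,0,0,0,0,0,0,0,0,0,0,0,0,0,0,0,0,0,0,0,0]'

```text
time_s: 29.75
ee_pos: [0.666, -0.0055, 0.2059]
eef_rot: [-3.141, -0.0, 1.694]
force: [-0.3, -0.9, -6.5]
grip_width: 0.0561
grip_force: 35.0
```

Run:
```python
from h import *
from station import camera
tell(slot(-.066))
c=camera("scene")
cv2.imwrite("pics/s4.png",cv2.resize(c["image"][100:300,120:420,::-1],None,fx=2.5,fy=2.5))
```

```text
t 29.75 p [ 0.666  -0.0055  0.2059] rot [-3.141 -0.     1.694] F [-0.33 -0.87 -6.46] w 0.0561 gf 35.0
tool dx -0.6 dy -0.0 spin 0.001 q [-0.06  0.57  1.14 -0.    1.43 -0.19]
```

View pics/s4.png

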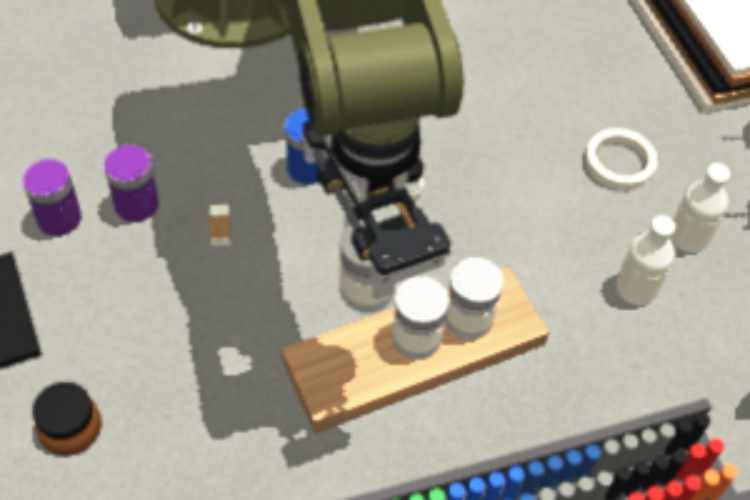

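The heavy tin hangs upright in the gripper at (370,260), about 14 cm above the step top. The other two stand in place at (420,315) and (475,295).

```bash
python3 -c "
from station import ctrl
print(ctrl.hand_in())"
```

```text
the job is handed in; nothing more can be done
None
```

The three tins were set in a straight row on the step with gaps of about 9 mm; the heaviest (the right-hand tin, about 0.5–0.6 kg by feel) is gripped upright and still about 14 cm above the step's top, the other two still stand in the row, and the job is handed in at about 30 s.

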